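# Lock the vial stand and hold its self-closing tweezers open at the 20 mm line

### The arm

A 7-joint arm with a two-finger parallel gripper is mounted at the origin on the work surface. World frame = base frame: x ahead of the robot, y to its left, z up, the work surface at z = 0. Lengths are in m, angles in rad, forces in N, time in s.
With the tool pointing down it reaches from about 0.425 to 0.925 m from the base axis. Payload 6.8 kg.
Tool frame: the origin (TCP) lies midway between the tips of the shut fingers; the grasp point (between the pads) lies r.tcp_to_grasp behind it (r.tcp_to_grasp is the distance from the TCP to the grasp point, in m); x points along the fingers, y is the direction in which the jaws open and shut, and the axes are right-handed (so a half turn about x gives the same grasp; the last joint's range is limited). The gripper opens to 85 mm and grips with 20 to 120 N. Pads are 22 mm wide; open, the fingers measure 114 mm over their backs; the gripper's body (76 mm by 85 mm) begins 54 mm behind the grasp point. The pads swing forward as they close: fully open they stand 13 mm farther back than shut.
Start: joints at [-1.314, 0.477, 0.022, 1.555, -0.011, 1.109, -0.083], TCP at [0.241, 0.631, 0.231] pointing down, gripper open.
Joint ranges: [-2.96, 2.96], [-0.34, 2.1], [-1.41, 1.46], [0.24, 2.44], [-1.37, 4.51], [0.17, 1.92], [-2.96, 2.96]. Speed limits (rad/s): [2.39, 2.39, 3.14, 3.14, 3.14, 3.14, 3.14].

### API

Orientations are given as a rotation vector (axis times angle).
In Python, from bench import r, grab_frame, search_frame, cut_out, pinpoint gives the robot as it stands. The module is installed in compiled form; this text tells all that it offers.
- The arm moves only by the tool apply_moves, never from a script. Its argument "commands" is a list of rows, each a list of 7 numbers: the finger opening in mm, from 0 to 85.4, then the shift along the tool's x, y, z in mm, then the turn, a rotation vector about the tool's x, y, z in rad. A call has 1 to 20 rows; each row is the pose to reach, as a shift and turn from the pose commanded when the call began, along the tool's axes at that moment; what a row does not reach only later rows make up. A row lasts 1/10 s, in which the tool goes at most 50 mm and 8.59 degrees, less where a joint would pass 70% of its speed; a pose out of reach is approached as far as the arm can. A call with a gripper value outside its range is refused whole. The fingers move at their own pace and stop on an object; "force" is the grip in N (left out, the last holds). Time passes only in rows, so rows that repeat a pose let the fingers close. It gives the time, the measured TCP pose, the force and the opening at its end, in the units of the state.
- r.get_obs(): the state, without advancing time (a new reading comes with each control period).
- grab_frame(name): name is "scene" or "top" or "wrist"; returns a dict with "pixels" (420x560x3 uint8, red, green, blue), "mtx" (3x3 intrinsics, pixels), "distortion" ([k1, k2, p1, p2, k3] as OpenCV has them; the pictures are not rectified), "position" and "rotation" of the camera in the world; the wrist camera has in their place "T_tool_cam" (4x4, takes a point from camera to tool coordinates, whose origin is the TCP and whose axes are the tool frame's). Camera axes: x right, y down, z forward; pixel columns grow to the right and rows downward; lengths in m; the calibration is good to about 2 mm. A picture is of the moment at which its call begins: read the wrist's pose just before it. There is no depth.
- r.hand_in(): hands the job in, once; it reports no verdict.
Trained networks look in the newest picture that a camera, given by its name, has taken for a name from the list of things; names that differ only in an ending like _2 or _b are one class to them, and where a whole thing is asked for, a point or a joint stands for the part that bears it (a point fixed in the world has none). Each returns a list of dicts, best first, with "confidence" (0 to 1); they miss things now and then, are a little off and sometimes report something else, mostly with a low value. They report only what shows in the picture. A call takes as long as a camera call.
- search_frame(label, camera): "point" ([column, row] as shares, 0 to 1, of the picture: columns of its width, rows of its height, amid what is visible of it).
- cut_out(label, camera): "pixels" (420x560 bool, what is visible of it) and "point" ([column, row] as shares, 0 to 1, of the picture: columns of its width, rows of its height, amid what is visible of it).
- pinpoint(label, camera): "point" ([column, row] as shares, 0 to 1, of the picture: columns of its width, rows of its height: a listed point, or the origin of a listed thing).
The state is a dict: "clock": time; "joints": joint angles; "qvel": joint speeds; "tau": joint torques, N m; "tcp_pos": TCP position; "orientation": TCP orientation; "contact_force": force on the tool from outside, world axes, zero at the start; "moment": the same for the moment, N m; "grip_width": finger opening in m.
Only numpy, scipy, OpenCV 4.12 (cv2) and the standard library are available. Lean on these libraries where they do the work, as an engineer would, in place of code of your own. Each camera call takes 0.05 s, during which the arm holds its last target.

### The job

I want to set a vial in the vial stand: first lock its tweezers by turning all three captive knobs clockwise to their end stops, in any order. Then squeeze the tweezers by their two fibre grip pads until the tips have opened 20 mm, to the long line on their scale, and hold them steady there: do not let go, you finish while still holding them squeezed. Leave the glassware and bottles around the stand where they are.

Things in the scene. Friction and masses are not known exactly. Their poses are not given: they have to be found in the camera images.
- stand: Vial stand fixed on the bench: grey base plate 330 x 150 x 12 mm (x -105 to 225) carrying a clamp and self-closing tweezers. Origin on the bench under the clamp's middle; x runs level from clamp to tweezer tips, y left, z up, yaw within 25 deg of the room's. Clamp cap 32 x 136 mm, its long side along y, centred over the origin, top z 84; carriage tongue x -96 to -18, y +-22, top z 58 mm.
- knob_left (a joint): Angle (rad) of the captive quarter-turn knob on the clamp cap's left end, stand x 0, y 48 mm: black bar 46 long, 11 thick, z 96 to 118 mm, upright axis. 0: bar along stand x; grows turning clockwise from above to the end stop at 1.571 (tight, bar along stand y). Starts at 0.1 to 0.5; friction 0.08 N m; stays where left, does not rise or sink.
- grip_left (a point): Point on the left knob's axis inside its bar, stand z 108 mm: where to pinch the bar across its 11 mm. Its x axis runs along the bar and turns with it.
- knob_right (a joint): Angle (rad) of the captive quarter-turn knob on the clamp cap's right end, stand x 0, y -48 mm: black bar 46 long, 11 thick, z 96 to 118 mm, upright axis. 0: bar along stand x; grows turning clockwise from above to the end stop at 1.571 (tight, bar along stand y). Starts at 0.1 to 0.5; friction 0.08 N m; stays where left, does not rise or sink.
- grip_right (a point): Point on the right knob's axis inside its bar, stand z 108 mm: where to pinch the bar across its 11 mm. Its x axis runs along the bar and turns with it.
- knob_rear (a joint): Angle (rad) of the captive quarter-turn knob on the carriage tongue, stand x -62, y 0 mm: black bar 46 long, 11 thick, z 70 to 92 mm, upright axis. 0: bar along stand x; grows turning clockwise from above to the end stop at 1.571 (tight, bar along stand y). Starts at 0.1 to 0.5; friction 0.08 N m; stays where left, does not rise or sink.
- grip_rear (a point): Point on the rear knob's axis inside its bar, stand z 82 mm: where to pinch the bar across its 11 mm. Its x axis runs along the bar and turns with it.
- tweezer_left: Left tweezer blade, steel 3 mm thick, 14 high, with a brown fibre grip pad on its outer (+y) face; beyond the pads the blades cross. Origin: its sprung root at stand x 0, y +3, z 65 mm, axes as the stand's at rest. It swings level, 0 to 0.095 rad inwards (clockwise from above). An aluminium cross-scale 11 x 46 mm under its tip end (x 172) passes below the other blade: a tick per 5 mm of tip gap, one long line at 20 mm.
- pad_left (a point): Middle of the outer face of the left grip pad (52 long, 17 high, stand x 89 to 141, z 65 mm, only the base plate below, its top at z 12). Pads are 39 mm apart outside at rest, 27.4 mm and parallel when the tips are 20 mm apart; 1 mm of squeeze opens the tips 1.72 mm. Needs 2.2 N a side to start, 6 N at 20 mm; springs shut if let go. Fully squeezed: tips 37 mm apart.
- tip_left (a point): Inner face of the left blade's tip, 198 mm from the root, stand z 65 mm. The tip gap is the distance between point tip_left and point tip_right: 0 at rest, opening along the stand's y (tip_left moves to -y, tip_right to +y) as the pads are squeezed together.
- tweezer_right: Right tweezer blade, steel 3 mm thick, 14 high, with a brown fibre grip pad on its outer (-y) face; beyond the pads the blades cross. Origin: its sprung root at stand x 0, y -3, z 65 mm, axes as the stand's at rest. It swings level, 0 to 0.095 rad inwards (counterclockwise from above).
- pad_right (a point): Middle of the outer face of the right grip pad (52 long, 17 high, stand x 89 to 141, z 65 mm, only the base plate below, its top at z 12). Pads are 39 mm apart outside at rest, 27.4 mm and parallel when the tips are 20 mm apart; 1 mm of squeeze opens the tips 1.72 mm. Needs 2.2 N a side to start, 6 N at 20 mm; springs shut if let go. Fully squeezed: tips 37 mm apart.
- tip_right (a point): Inner face of the right blade's tip, 198 mm from the root, stand z 65 mm. The tip gap is the distance between point tip_left and point tip_right: 0 at rest, opening along the stand's y (tip_left moves to -y, tip_right to +y) as the pads are squeezed together.
- vial: Bystander: the empty clear glass sample vial that a colleague will set in the stand later, 22 mm across, 64 mm high, neck 16 mm. Loose, upright; origin at the centre of its foot.
- jar: Bystander: glass jar with a black lid, 72 mm across, 85 mm high. Loose; origin at the centre of its foot.
- jigger: Bystander: small aluminium measuring cup upside down, 48 mm across, 64 mm high. Loose; origin at the centre of its foot.
- dropper: Bystander: white plastic squeeze bottle, 42 mm across, 95 mm high. Loose; origin at the centre of its foot.

How it is judged:
On the way, in this order (a step that is already met when the one before it is completed fails the run):
1. all three knobs are turned clockwise to their end stops (value of joint each of knob_left, knob_right, knob_rear above 1.45 rad), for 0.2 s.
2. the squeezed tweezers stand open at the 20 mm line (distance between tip_left and tip_right between 0.017 and 0.023 m and contact force between the fingers and tweezer_left above 1 N and contact force between the fingers and tweezer_right above 1 N), for 0.5 s.
At the end, for the whole second after the job is handed in: All three knobs within 0.12 rad of their end stops; the tweezers' tips 20 mm apart, within 3 mm, and still (blades turning slower than 0.05 rad/s), with the gripper's fingers pressing on both blades with more than 1 N, through the last second (all of step 1 and all of step 2 and angular speed of each of tweezer_left, tweezer_right below 0.05 rad/s); the arm keeps its last pose, push and grip.
It fails at once if the vial is shifted by more than 20 mm or tipped (distance of vial from where it was at the start of the episode above 0.02 m or angle between vial's own z axis and vertical above 0.3 rad).
It fails at once if the jar is shifted by more than 20 mm or tipped (distance of jar from where it was at the start of the episode above 0.02 m or angle between jar's own z axis and vertical above 0.3 rad).
It fails at once if the jigger is shifted by more than 20 mm or tipped (distance of jigger from where it was at the start of the episode above 0.02 m or angle between jigger's own z axis and vertical above 0.3 rad).
It fails at once if the dropper is shifted by more than 20 mm or tipped (distance of dropper from where it was at the start of the episode above 0.02 m or angle between dropper's own z axis and vertical above 0.3 rad).
It also fails if it takes over 67 s, if anything falls off the work surface, if the arm or the gripper's body presses on something with over 40 N, if the wrist force passes 120 N, or if a joint passes its speed limit or range.

## Working session

There is one attempt and no reset: what is moved stays moved. The work goes in short steps, Python scripts to look and compute and a tool call to move; the robot and the scene stay as the last step left them, time stands still between calls to the robot, and variables do not carry over. Pictures are saved under pics/ and viewed, and the job is handed in when it is done.

Besides the shell and the picture viewer there is one more tool, called after "Request:" by a JSON object that holds its "op" and its "data", one argument or row to a line. apply_moves: Moves the arm, as the interface text tells. Its arguments: {"type":"object","properties":{"commands":{"type":"array"},"force":{"type":"number"}},"required":["commands"]}

```bash
mkdir -p pics
python3 - <<'E'
from bench import r, grab_frame, pinpoint
import cv2
print(r.get_obs(), r.tcp_to_grasp)
for n in ["scene","top","wrist"]:
    f=grab_frame(n); cv2.imwrite(f"pics/{n}0.png",f["pixels"][:,:,::-1])
    print(n,{k:v for k,v in f.items() if k!="pixels"})
    for l in ["stand","grip_left","grip_right","grip_rear","pad_left","pad_right","tip_left","tip_right","vial","jar","jigger","dropper"]:
        q=pinpoint(l,n)
        print(l,[( (d["point"][0]*560).__round__(1),(d["point"][1]*420).__round__(1),round(d["confidence"],2)) for d in q[:2]])
E
```

```text
{'clock': 0.0, 'joints': array([-1.31409346,  0.47777084,  0.02235033,  1.55642438, -0.01149155,
        1.109283  , -0.08304835]), 'qvel': array([-1.06187342e-03,  5.48040317e-05, -7.43875349e-04,  6.73380961e-04,
       -6.31003242e-05,  5.34286578e-04,  1.35166311e-03]), 'tau': array([-7.37065384e-04, -5.96452081e+01,  1.60771105e+00, -2.81202382e+01,
        1.25282840e-02,  9.33377742e-03,  1.09648363e-05]), 'tcp_pos': array([0.24063343, 0.63003999, 0.23035697]), 'orientation': array([ 0.28480256,  1.55196431, -0.28756108]), 'contact_force': array([-0.21166932,  0.11722591,  0.26880995]), 'moment': array([-0.00375824,  0.05022629, -0.00128733]), 'grip_width': 0.08541587980074793} 0.0187
scene {'mtx': array([[542.61957549,   0.        , 279.22329333],
       [  0.        , 542.61957549, 206.90164468],
       [  0.        ,   0.        ,   1.        ]]), 'distortion': array([0.02596854, 0.        , 0.        , 0.        , 0.        ]), 'position': array([ 1.46357326, -0.08315953,  0.74696923]), 'rotation': array([-1.77760681, -1.53288204,  0.74417024])}
stand [(292.3, 217.7, 0.56)
[... 1119 characters left out ...]
      , 287.13999481],
       [  0.        , 333.09762616, 207.74198637],
       [  0.        ,   0.        ,   1.        ]]), 'distortion': array([-0.0304181,  0.       ,  0.       ,  0.       ,  0.       ]), 'T_tool_cam': array([[-2.48177360e-04, -2.73339419e-01,  9.61917616e-01,
        -1.42352383e-01],
       [ 9.99999919e-01, -3.73470518e-04,  1.51876963e-04,
         6.18570519e-04],
       [ 3.17733909e-04,  9.61917576e-01,  2.73339490e-01,
        -6.93162091e-02],
       [ 0.00000000e+00,  0.00000000e+00,  0.00000000e+00,
         1.00000000e+00]])}
stand []
grip_left []
grip_right []
grip_rear []
pad_left []
pad_right []
tip_left []
tip_right []
vial []
jar []
jigger []
dropper []
```

View pics/scene0.png

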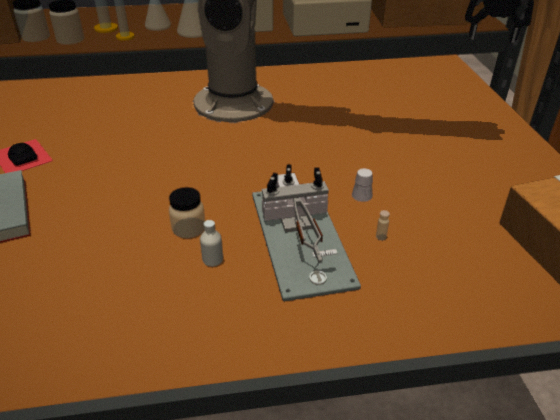

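View pics/top0.png

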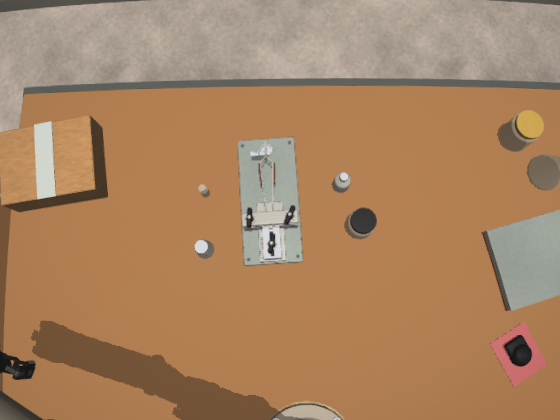

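Run:
```python
import cv2
a=cv2.imread("pics/top0.png")[125:275,190:390]; cv2.imwrite("pics/topz.png",cv2.resize(a,None,fx=4,fy=4,interpolation=cv2.INTER_CUBIC))
a=cv2.imread("pics/scene0.png")[155:305,230:430]; cv2.imwrite("pics/scz.png",cv2.resize(a,None,fx=4,fy=4,interpolation=cv2.INTER_CUBIC))
```

```text
(no output)
```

View pics/topz.png

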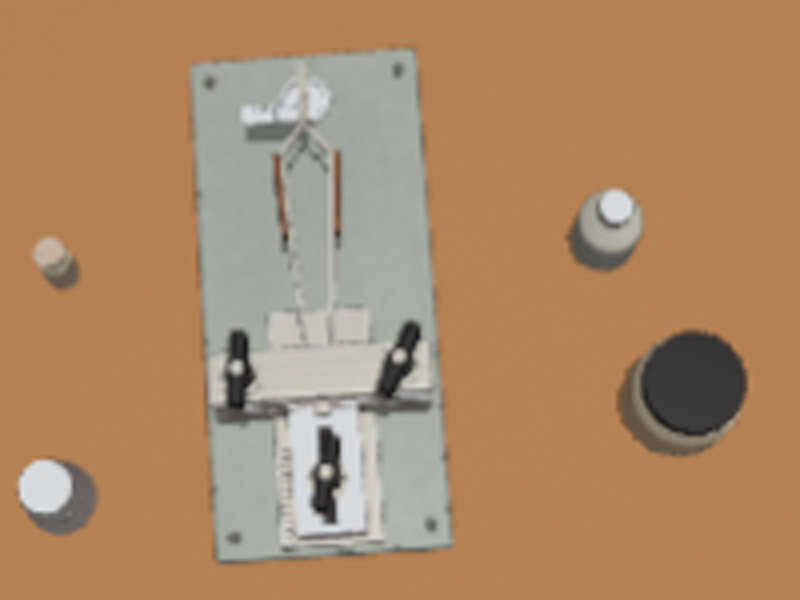

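View pics/scz.png

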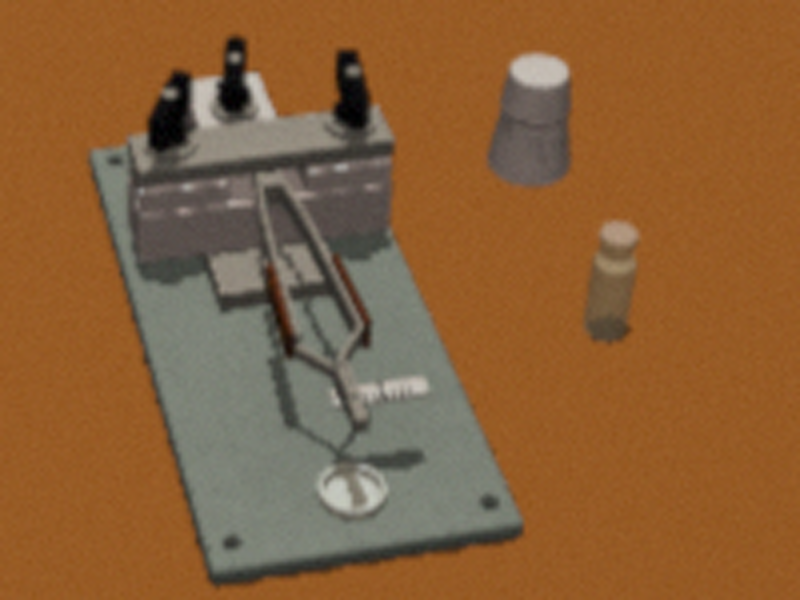

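```bash
cat > h.py <<'E'
import numpy as np, cv2
from scipy.optimize import least_squares
from scipy.spatial.transform import Rotation as R
def proj(f,P,pose=None):
    P=np.asarray(P,float).reshape(-1,3)
    if "T_tool_cam" in f:
        T=np.eye(4);T[:3,:3]=R.from_rotvec(pose[1]).as_matrix();T[:3,3]=pose[0];T=T@f["T_tool_cam"]
        Rc,t=T[:3,:3],T[:3,3]
    else:
        Rc=f["rotation"]; Rc=R.from_rotvec(Rc).as_matrix() if np.ndim(Rc)==1 else Rc; t=f["position"]
    q=(P-t)@Rc
    return cv2.projectPoints(q,np.zeros(3),np.zeros(3),f["mtx"],f["distortion"])[0].reshape(-1,2)
def s2w(p,P):
    P=np.asarray(P,float).reshape(-1,3); c,s=np.cos(p[2]),np.sin(p[2])
    return np.c_[p[0]+c*P[:,0]-s*P[:,1], p[1]+s*P[:,0]+c*P[:,1], P[:,2]]
E
python3 - <<'E'
from h import *
from bench import grab_frame
ft=grab_frame("top"); fs=grab_frame("scene")
def z(u,o): return (np.array(u,float)+.5)/4-.5+np.array(o)
Pt=np.array([[225,75,12],[225,-75,12],[-105,-75,12],[-105,75,12],[0,48,118],[0,-48,118],[-62,0,92]])/1e3
ut=z([(191,64),(414,49),(452,546),(218,562),(238,368),(400,357),(325,473)],(190,125))
Ps=np.array([[225,75,12],[225,-75,12],[-105,-75,12],[0,48,118],[0,-48,118],[-62,0,92]])/1e3
us=z([(522,527),(212,572),(92,150),(350,72),(176,95),(235,60)],(230,155))
def res(p): return np.r_[(proj(ft,s2w(p,Pt))-ut).ravel(),(proj(fs,s2w(p,Ps))-us).ravel()]
for sel in ["both","top","sc"]:
    g=res if sel=="both" else (lambda p: res(p)[:14]) if sel=="top" else (lambda p: res(p)[14:])
    s=least_squares(g,[.4,.05,0],loss="soft_l1"); print(sel,s.x,np.degrees(s.x[2])); print(res(s.x).reshape(-1,2).round(1).tolist())
E
```

```text
both [0.56857792 0.08531174 0.05959718] 3.4146668510374014
[[-0.6, -0.7], [0.4, -0.8], [0.1, 0.1], [-0.9, 0.0], [-0.7, -0.5], [-0.5, -0.4], [-0.1, -0.6], [0.6, -1.3], [-0.9, -0.3], [-1.4, -0.6], [0.5, -0.2], [-2.0, -0.5], [-0.4, -0.6]]
top [0.56758984 0.08445582 0.06142477] 3.519379837682982
[[-0.5, -0.3], [0.6, -0.5], [0.5, 0.4], [-0.5, 0.5], [-0.3, -0.0], [-0.1, -0.1], [0.3, -0.1], [0.2, -1.7], [-1.2, -0.6], [-1.8, -0.7], [-0.0, -0.4], [-2.4, -0.7], [-1.0, -0.8]]
sc [0.57038013 0.08652316 0.05413442] 3.1016735065240173
[[-0.6, -1.5], [0.4, -1.3], [-0.6, -0.5], [-1.6, -0.8], [-1.2, -1.3], [-1.0, -1.1], [-0.7, -1.3], [0.9, -0.4], [-0.8, 0.3], [-0.5, -0.3], [1.3, 0.3], [-1.3, -0.1], [0.4, -0.2]]
```

```bash
cat >> h.py <<'E'
S=np.array([0.5685,0.0853,0.06])
def target(Pw_grasp, yaw, obs, tg=0.0187):
    """tool: x down, y at world angle yaw (either way). grasp point world. prints shift mm and turn rv in current tool frame"""
    Rc=R.from_rotvec(obs["orientation"]).as_matrix()
    best=None
    for k in (0,np.pi):
        y=np.array([np.cos(yaw+k),np.sin(yaw+k),0]);x=np.array([0,0,-1.]);z=np.cross(x,y)
        Rt=np.c_[x,y,z]; rv=R.from_matrix(Rc.T@Rt).as_rotvec()
        if best is None or np.linalg.norm(rv)<np.linalg.norm(best[1]): best=(Rt,rv)
    Rt,rv=best
    tcp=np.asarray(Pw_grasp)+np.array([0,0,-tg])
    return (Rc.T@(tcp-obs["tcp_pos"])*1e3).round(1), rv.round(4)
E
python3 - <<'E'
from h import *
from bench import r
o=r.get_obs(); print(R.from_rotvec(o["orientation"]).as_matrix().round(3))
print(target([.5285,.0853,.27],S[2]+np.pi/2,o))
E
```

```text
[[ 0.     0.357  0.934]
 [ 0.     0.934 -0.357]
 [-1.     0.    -0.   ]]
(array([ -20. , -406.8,  463.3]), array([-0.4248,  0.    , -0.    ]))
```

Request:
{"op": "apply_moves", "data": {
  "commands": [
    [85,-20,-407,463,-0.425,0,0],
    [85,-20,-407,463,-0.425,0,0],
    [85,-20,-407,463,-0.425,0,0],
    [85,-20,-407,463,-0.425,0,0],
    [85,-20,-407,463,-0.425,0,0],
    [85,-20,-407,463,-0.425,0,0],
    [85,-20,-407,463,-0.425,0,0],
    [85,-20,-407,463,-0.425,0,0],
    [85,-20,-407,463,-0.425,0,0],
    [85,-20,-407,463,-0.425,0,0],
    [85,-20,-407,463,-0.425,0,0],
    [85,-20,-407,463,-0.425,0,0],
    [85,-20,-407,463,-0.425,0,0],
    [85,-20,-407,463,-0.425,0,0],
    [85,-20,-407,463,-0.425,0,0],
    [85,-20,-407,463,-0.425,0,0],
    [85,-20,-407,463,-0.425,0,0]
  ]
}}

```text
clock: 3.75
tcp_pos: [0.5276, 0.0868, 0.2512]
orientation: [-0.049, 1.571, 0.05]
contact_force: [-0.3, -0.3, 0.6]
grip_width: 0.0851
```

```bash
cat > shot.py <<'E'
import sys
from h import *
from bench import r, grab_frame
o=r.get_obs(); f=grab_frame("wrist"); n=sys.argv[1]
print(o["clock"],o["tcp_pos"],o["orientation"],o["joints"].round(2),o["qvel"].max().round(3))
P=np.array([[225,75,12],[225,-75,12],[-105,-75,12],[-105,75,12],[0,48,118],[0,-48,118],[-62,0,92]])/1e3
print(proj(f,s2w(S,P),(o["tcp_pos"],o["orientation"])).round(1).tolist())
cv2.imwrite(f"pics/{n}.png",f["pixels"][:,:,::-1]); np.savez(n,pix=f["pixels"],pos=o["tcp_pos"],ori=o["orientation"])
E
python3 shot.py w1
```

```text
3.75 [0.52759133 0.0868103  0.25124316] [-0.04907057  1.57051033  0.04979359] [-0.47  0.23  0.22  1.88 -0.06  1.04  1.41] 0.007
[[337.3, 364.8], [229.2, 364.6], [215.5, 117.8], [350.6, 118.1], [335.9, 242.0], [227.7, 241.8], [282.1, 167.7]]
```

View pics/w1.png

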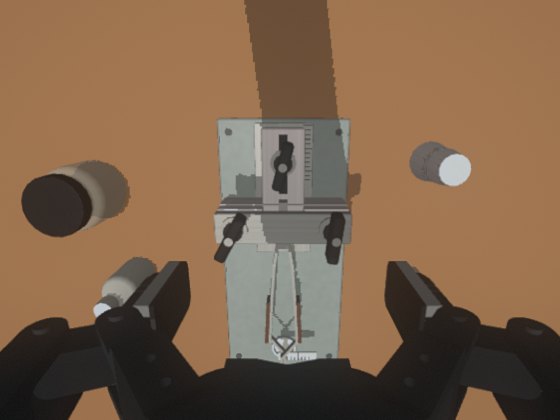

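```bash
cat > ang.py <<'E'
import sys
from h import *
from bench import grab_frame
n=sys.argv[1]; d=np.load(n+".npz"); f=grab_frame("wrist"); pose=(d["pos"],d["ori"]); g=d["pix"].max(2)
for nm,c in (("left",[0,48,118]),("right",[0,-48,118]),("rear",[-62,0,92])):
    # rectify a patch on the bar-top plane in stand coordinates: 4 px/mm
    N=64; xs=np.linspace(-32,32,257)
    X,Y=np.meshgrid(xs,xs,indexing="ij")
    P=np.c_[(c[0]+X.ravel())/1e3,(c[1]+Y.ravel())/1e3,np.full(X.size,c[2]/1e3)]
    uv=proj(f,s2w(S,P),pose).astype(np.float32)
    im=cv2.remap(d["pix"],uv[:,0].reshape(X.shape),uv[:,1].reshape(X.shape),cv2.INTER_LINEAR)
    im=im[::-1,::-1] # up=+x, left=+y
    cv2.imwrite(f"pics/{n}_{nm}.png",im[:,:,::-1])
a=[cv2.imread(f"pics/{n}_{k}.png") for k in("left","right","rear")]
cv2.imwrite(f"pics/{n}_k.png",np.hstack(a))
E
python3 ang.py w1
```

```text
(no output)
```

View pics/w1_k.png

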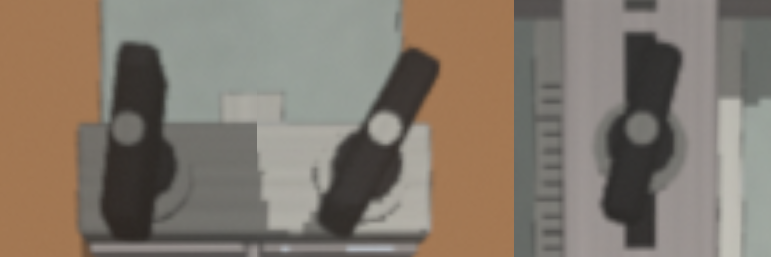

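```bash
cat > go.py <<'E'
import sys
from h import *
from bench import r
o=r.get_obs()
x,y,z,a=map(float,sys.argv[1:5])  # stand mm grasp, knob angle
w=s2w(S,[[x/1e3,y/1e3,z/1e3]])[0]
print(o["clock"],w,target(w,S[2]+np.pi/2-a,o),o["grip_width"],o["contact_force"].round(1))
E
python3 go.py 0 48 110 .14; python3 go.py 0 48 150 .14
```

```text
3.85 [0.56562173 0.13321363 0.11      ] (array([160. ,  44.4,  40.7]), array([ 1.422e-01, -1.000e-04, -3.000e-04])) 0.08459421634455039 [-0.4 -1.2 -0.3]
3.85 [0.56562173 0.13321363 0.15      ] (array([120. ,  44.4,  40.7]), array([ 1.422e-01, -1.000e-04, -3.000e-04])) 0.08459421634455039 [-0.4 -1.2 -0.3]
```

Request:
{"op": "apply_moves", "data": {
  "commands": [
    [40,120,44,41,0.142,0,0],
    [40,120,44,41,0.142,0,0],
    [40,120,44,41,0.142,0,0],
    [40,120,44,41,0.142,0,0],
    [40,120,44,41,0.142,0,0],
    [40,120,44,41,0.142,0,0]
  ],
  "force": 40
}}

```text
clock: 4.45
tcp_pos: [0.5672, 0.1311, 0.1331]
orientation: [0.065, 1.568, -0.064]
contact_force: [0.4, -0.4, -0.7]
grip_width: 0.0397
```

```bash
python3 go.py 0 48 110 .14; python3 shot.py w2
```

```text
4.45 [0.56562173 0.13321363 0.11      ] (array([41.8,  2. , -1.8]), array([-0.0025,  0.0023, -0.0007])) 0.03972537925549375 [ 0.4 -0.4 -0.7]
4.45 [0.56716323 0.13109793 0.13306472] [ 0.06529176  1.56750321 -0.06431481] [-0.5   0.44  0.21  1.89 -0.12  0.83  1.26] 0.003
[[346.6, 408.8], [201.3, 424.7], [107.5, 87.7], [305.0, 55.9], [289.8, 250.5], [109.2, 274.2], [185.6, 138.0]]
```

View pics/w2.png

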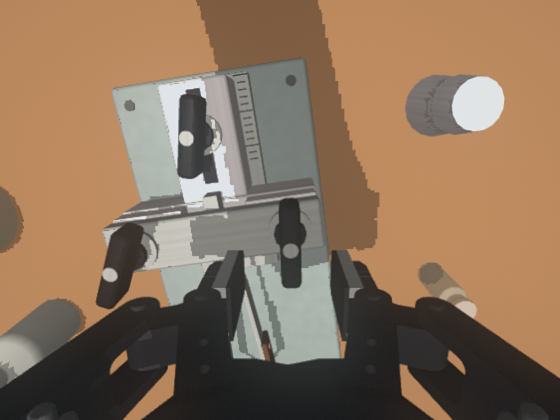

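Request:
{"op": "apply_moves", "data": {
  "commands": [
    [40,42,2,-2,0,0,0],
    [40,42,2,-2,0,0,0],
    [40,42,2,-2,0,0,0],
    [11,42,2,-2,0,0,0],
    [5,42,2,-2,0,0,0],
    [5,42,2,-2,0,0,0],
    [5,42,2,-2,0,0,0],
    [5,42,2,-2,0,0,0]
  ],
  "force": 40
}}

```text
clock: 5.3
tcp_pos: [0.5658, 0.1328, 0.0915]
orientation: [0.065, 1.567, -0.065]
contact_force: [-2.3, -2.2, 7.1]
grip_width: 0.0157
```

```bash
python3 go.py 0 48 110 .14
```

```text
5.3 [0.56562173 0.13321363 0.11      ] (array([ 0.2,  0.4, -0.2]), array([-0.0028,  0.0025, -0.0002])) 0.015667345503629065 [-2.3 -2.2  7.1]
```

Request:
{"op": "apply_moves", "data": {
  "commands": [
    [5,0,0,0,0,0,0],
    [5,0,0,0,0,0,0]
  ]
}}

```text
clock: 5.5
tcp_pos: [0.5658, 0.1328, 0.0915]
orientation: [0.065, 1.567, -0.065]
contact_force: [-1.7, -2.4, 7.5]
grip_width: 0.0158
```

```bash
python3 shot.py w3
```

```text
5.5 [0.56580912 0.13280127 0.09148172] [ 0.06508222  1.56726501 -0.06494973] [-0.49  0.5   0.2   1.91 -0.14  0.74  1.27] 0.002
[[352.6, 449.1], [189.0, 465.8], [71.9, 85.9], [305.9, 47.4], [286.6, 296.3], [55.0, 324.4], [153.6, 149.0]]
```

View pics/w3.png

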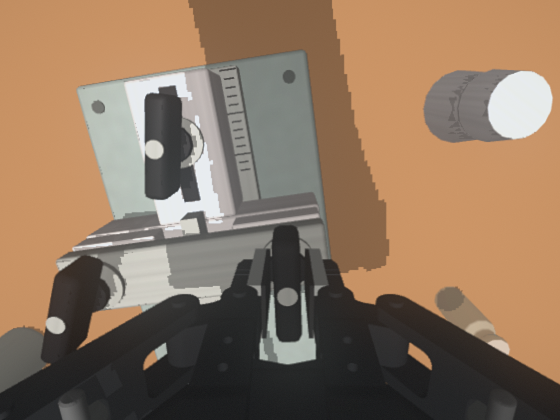

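Request:
{"op": "apply_moves", "data": {
  "commands": [
    [25,0,0,0,0,0,0],
    [25,-6,0,0,0,0,0],
    [5,-6,0,0,0,0,0],
    [5,-6,0,0,0,0,0],
    [5,-6,0,0,0,0,0],
    [5,-6,0,0,0,0,0]
  ]
}}

```text
clock: 6.15
tcp_pos: [0.5653, 0.1329, 0.0968]
orientation: [0.065, 1.569, -0.065]
contact_force: [-3.0, -3.0, 9.5]
grip_width: 0.01
```

Request:
{"op": "apply_moves", "data": {
  "commands": [
    [5,0,0,0,0.12,0,0],
    [5,0,0,0,0.24,0,0],
    [5,0,0,0,0.36,0,0],
    [5,0,0,0,0.48,0,0],
    [5,0,0,0,0.6,0,0],
    [5,0,0,0,0.72,0,0],
    [5,0,0,0,0.84,0,0],
    [5,0,0,0,0.96,0,0],
    [5,0,0,0,1.08,0,0],
    [5,0,0,0,1.2,0,0],
    [5,0,0,0,1.32,0,0],
    [5,0,0,0,1.42,0,0],
    [5,0,0,0,1.46,0,0],
    [5,0,0,0,1.46,0,0]
  ]
}}

```text
clock: 7.55
tcp_pos: [0.5655, 0.1331, 0.0967]
orientation: [1.188, 1.221, -1.187]
contact_force: [-1.7, -2.6, 10.1]
grip_width: 0.01
```

```bash
python3 go.py 0 48 116 1.571; python3 shot.py w4; python3 -c "
from bench import r;print(r.get_obs())"
```

```text
7.55 [0.56562173 0.13321363 0.116     ] (array([-0.6,  0.1, -0.1]), array([-0.0304,  0.0007, -0.0018])) 0.010034136693951569 [-1.7 -2.6 10.1]
7.55 [0.56554319 0.13306478 0.09674931] [ 1.18788259  1.22113667 -1.18654688] [-0.77  0.55  0.58  1.93 -0.41  0.78  0.07] 0.025
[[603.6, 168.5], [561.5, 347.6], [164.2, 360.9], [135.1, 182.3], [286.8, 291.2], [292.9, 462.9], [172.2, 349.7]]
{'clock': 7.6, 'joints': array([-0.7722247 ,  0.54854704,  0.5777339 ,  1.92869498, -0.41438177,
        0.78225669,  0.06753094]), 'qvel': array([ 0.00609141, -0.00276611, -0.0055284 , -0.0003106 ,  0.00195126,
       -0.00161254,  0.00639421]), 'tau': array([ -1.08424902, -45.37244797,   7.42083147, -19.15115654,
        -1.22425083,  -0.60491463,  -0.68158463]), 'tcp_pos': array([0.56554012, 0.13302773, 0.0967423 ]), 'orientation': array([ 1.1873788 ,  1.22155403, -1.18595438]), 'contact_force': array([-1.70079943, -3.13917962, 10.58338315]), 'moment': array([-0.79329393,  0.43743337,  0.5544543 ]), 'grip_width': 0.010050659112792164}
```

View pics/w4.png

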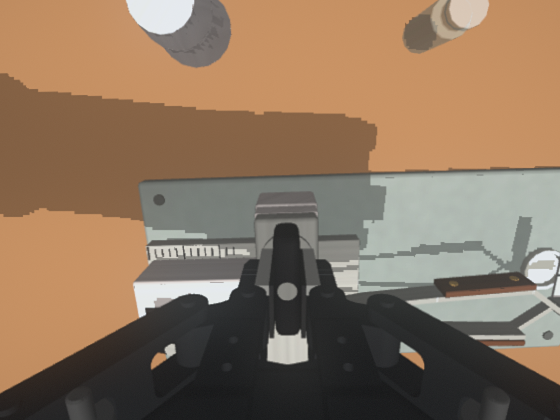

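Request:
{"op": "apply_moves", "data": {
  "commands": [
    [25,0,0,0,0,0,0],
    [30,0,0,0,0,0,0],
    [40,-40,0,0,0,0,0],
    [40,-40,0,0,0,0,0]
  ]
}}

```text
clock: 8.0
tcp_pos: [0.5672, 0.1342, 0.1389]
orientation: [1.192, 1.22, -1.183]
contact_force: [0.0, -0.2, 0.3]
grip_width: 0.0403
```

```bash
python3 go.py 0 -48 150 .48
```

```text
8.0 [0.57137827 0.03738637 0.15      ] (array([ 7.4,  1.3, 96.9]), array([-1.1221,  0.0015, -0.0064])) 0.04027998106568423 [ 0.  -0.2  0.3]
```

Request:
{"op": "apply_moves", "data": {
  "commands": [
    [40,0,1,50,-0.15,0,0],
    [40,0,1,97,-0.3,0,0],
    [40,0,1,97,-0.45,0,0],
    [40,0,1,97,-0.6,0,0],
    [40,0,1,97,-0.75,0,0],
    [40,0,1,97,-0.9,0,0],
    [40,0,1,97,-1.03,0,0],
    [40,0,1,97,-1.12,0,0],
    [40,0,1,97,-1.12,0,0],
    [40,0,1,97,-1.12,0,0]
  ]
}}

```text
clock: 9.0
tcp_pos: [0.5683, 0.0369, 0.1351]
orientation: [0.333, 1.545, -0.333]
contact_force: [0.0, -0.6, -0.5]
grip_width: 0.0401
```

```bash
python3 go.py 0 -48 115.5 .48; python3 shot.py w5;python3 ang.py w5
```

```text
9.0 [0.57137827 0.03738637 0.1155    ] (array([38.3,  1.7,  2.6]), array([-0.0043, -0.0003, -0.0002])) 0.040149516250283034 [ 0.  -0.6 -0.5]
9.0 [0.56831333 0.03688201 0.13510831] [ 0.33300984  1.54532141 -0.33263688] [-0.44  0.43  0.34  1.92 -0.19  0.82  1.15] 0.007
[[510.5, 346.2], [368.1, 405.6], [193.2, 102.3], [372.7, 0.3], [463.7, 172.0], [289.2, 257.0], [314.6, 103.1]]
```

View pics/w5.png

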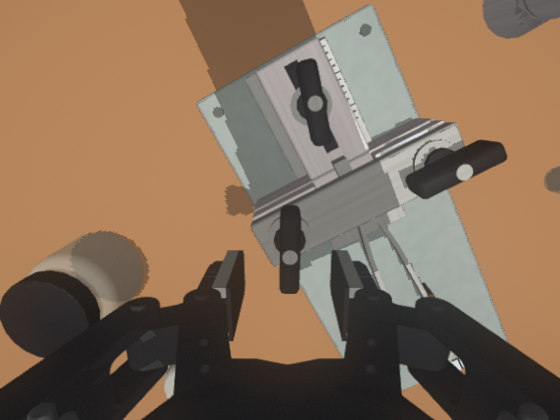

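View pics/w5_k.png

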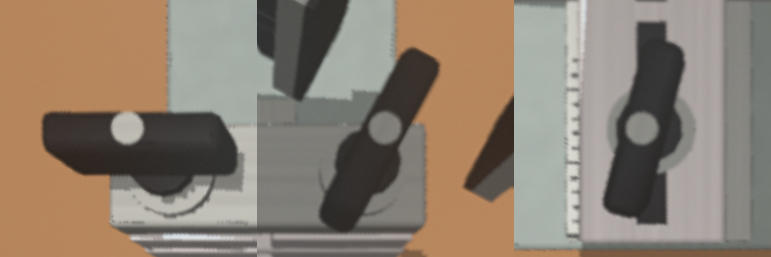

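Request:
{"op": "apply_moves", "data": {
  "commands": [
    [40,38,2,3,0,0,0],
    [40,38,2,3,0,0,0],
    [40,38,2,3,0,0,0],
    [5,38,2,3,0,0,0],
    [5,38,2,3,0,0,0],
    [5,38,2,3,0,0,0],
    [5,38,2,3,0,0,0],
    [5,38,2,3,0,0,0]
  ]
}}

```text
clock: 9.9
tcp_pos: [0.5724, 0.0366, 0.0987]
orientation: [0.332, 1.544, -0.331]
contact_force: [-2.3, -2.4, 5.8]
grip_width: 0.0103
```

Request:
{"op": "apply_moves", "data": {
  "commands": [
    [5,0,0,0,0.12,0,0],
    [5,0,0,0,0.24,0,0],
    [5,0,0,0,0.36,0,0],
    [5,0,0,0,0.48,0,0],
    [5,0,0,0,0.6,0,0],
    [5,0,0,0,0.72,0,0],
    [5,0,0,0,0.84,0,0],
    [5,0,0,0,0.96,0,0],
    [5,0,0,0,1.06,0,0],
    [5,0,0,0,1.13,0,0],
    [5,0,0,0,1.13,0,0]
  ]
}}

```text
clock: 11.0
tcp_pos: [0.5715, 0.0359, 0.0987]
orientation: [1.195, 1.217, -1.197]
contact_force: [-5.9, -5.0, 10.4]
grip_width: 0.0101
```

```bash
python3 go.py 0 -48 116 1.571; python3 -c "
from bench import r;print(r.get_obs()['moment'])"
```

```text
11.0 [0.57137827 0.03738637 0.116     ] (array([ 1.4, -0.1, -1.5]), array([-0.0415,  0.0013,  0.0005])) 0.010129830547144338 [-5.9 -5.  10.4]
[-1.00758913  1.19583501  0.78511675]
```

Request:
{"op": "apply_moves", "data": {
  "commands": [
    [25,0,0,0,0,0,0],
    [30,0,0,0,0,0,0],
    [40,-40,0,0,0,0,0],
    [40,-40,0,0,0,0,0]
  ]
}}

```text
clock: 11.4
tcp_pos: [0.575, 0.0375, 0.1412]
orientation: [1.2, 1.214, -1.19]
contact_force: [1.0, -0.0, 0.5]
grip_width: 0.0399
```

```bash
python3 go.py -62 0 140 .26
```

```text
11.4 [0.50661157 0.08158223 0.14      ] (array([ 19.5, -67.7, -45.3]), array([-1.3521,  0.0035, -0.0069])) 0.039855320715442594 [ 1.  -0.   0.5]
```

Request:
{"op": "apply_moves", "data": {
  "commands": [
    [40,0,-34,-22,-0.15,0,0],
    [40,0,-68,-45,-0.3,0,0],
    [40,0,-68,-45,-0.45,0,0],
    [40,0,-68,-45,-0.6,0,0],
    [40,0,-68,-45,-0.75,0,0],
    [40,0,-68,-45,-0.9,0,0],
    [40,0,-68,-45,-1.05,0,0],
    [40,0,-68,-45,-1.2,0,0],
    [40,0,-68,-45,-1.35,0,0],
    [40,0,-68,-45,-1.35,0,0],
    [40,0,-68,-45,-1.35,0,0]
  ]
}}

```text
clock: 12.5
tcp_pos: [0.5033, 0.0812, 0.1374]
orientation: [0.162, 1.564, -0.161]
contact_force: [0.2, 0.6, 0.4]
grip_width: 0.0399
```

```bash
python3 go.py -62 0 89.5 .26; python3 shot.py w6;python3 ang.py w6
```

```text
12.5 [0.50661157 0.08158223 0.0895    ] (array([66.6,  1. ,  3.2]), array([-0.006 ,  0.0002, -0.0006])) 0.039912497931856236 [0.2 0.6 0.4]
12.5 [0.50326137 0.08120797 0.13735497] [ 0.1621579   1.56443985 -0.16123942] [-0.57  0.34  0.35  2.05 -0.16  0.77  1.24] 0.008
[[426.2, 436.4], [290.3, 464.6], [185.1, 177.8], [365.3, 128.2], [397.8, 332.0], [237.0, 368.9], [287.8, 238.2]]
```

View pics/w6.png

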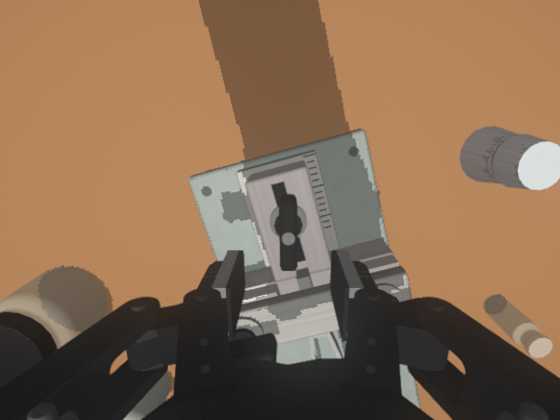

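View pics/w6_k.png

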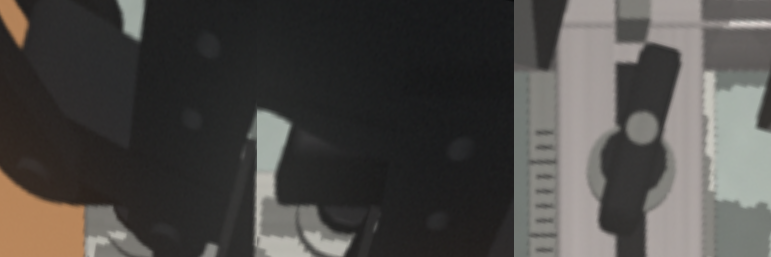

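Request:
{"op": "apply_moves", "data": {
  "commands": [
    [40,40,1,3,0,0,0],
    [40,66,1,3,0,0,0],
    [40,66,1,3,0,0,0],
    [40,66,1,3,0,0,0],
    [5,66,1,3,0,0,0],
    [5,66,1,3,0,0,0],
    [5,66,1,3,0,0,0],
    [5,66,1,3,0,0,0],
    [5,66,1,3,0,0,0]
  ]
}}

```text
clock: 13.5
tcp_pos: [0.5071, 0.081, 0.0728]
orientation: [0.159, 1.563, -0.159]
contact_force: [-0.8, -1.9, 4.8]
grip_width: 0.0099
```

```bash
python3 go.py -62 0 89.5 .26
```

```text
13.5 [0.50661157 0.08158223 0.0895    ] (array([ 2. ,  0.4, -0.6]), array([-0.0026,  0.002 , -0.0008])) 0.009858357825144349 [-0.8 -1.9  4.8]
```

Gripped. Turn 1.31 + 0.04.

Request:
{"op": "apply_moves", "data": {
  "commands": [
    [5,0,0,0,0.12,0,0],
    [5,0,0,0,0.24,0,0],
    [5,0,0,0,0.36,0,0],
    [5,0,0,0,0.48,0,0],
    [5,0,0,0,0.6,0,0],
    [5,0,0,0,0.72,0,0],
    [5,0,0,0,0.84,0,0],
    [5,0,0,0,0.96,0,0],
    [5,0,0,0,1.08,0,0],
    [5,0,0,0,1.2,0,0],
    [5,0,0,0,1.3,0,0],
    [5,0,0,0,1.35,0,0],
    [5,0,0,0,1.35,0,0]
  ]
}}

```text
clock: 14.8
tcp_pos: [0.5066, 0.0805, 0.0728]
orientation: [1.195, 1.217, -1.195]
contact_force: [-3.4, -3.5, 10.3]
grip_width: 0.0102
```

```bash
python3 go.py -62 0 89.5 1.571; python3 -c "
from bench import r;print(r.get_obs()['moment'])"
```

```text
14.8 [0.50661157 0.08158223 0.0895    ] (array([ 2. , -0. , -1.1]), array([-0.0408,  0.0004, -0.001 ])) 0.010208414061884559 [-3.4 -3.5 10.3]
[-1.02784496  0.75599745  0.76492957]
```

Request:
{"op": "apply_moves", "data": {
  "commands": [
    [25,0,0,0,0,0,0],
    [30,0,0,0,0,0,0],
    [30,-50,0,0,0,0,0],
    [30,-100,0,0,0,0,0],
    [30,-130,0,0,0,0,0],
    [30,-130,0,0,0,0,0]
  ]
}}

```text
clock: 15.4
tcp_pos: [0.5091, 0.0821, 0.2055]
orientation: [1.202, 1.216, -1.188]
contact_force: [0.3, 1.1, 0.1]
grip_width: 0.0297
```

```bash
python3 shot.py w7;python3 ang.py w7; python3 go.py 95 0 200 0
```

```text
15.4 [0.50911984 0.08212528 0.20546786] [ 1.20167471  1.21557458 -1.18790165] [-0.98  0.32  0.86  2.01 -0.3   0.94  0.05] 0.068
[[569.4, 99.2], [545.3, 241.1], [246.8, 254.2], [235.4, 111.3], [369.8, 144.2], [366.6, 271.9], [282.6, 205.6]]
15.5 [0.66332905 0.09099658 0.2       ] (array([ 20.6, 157.1,  -5.7]), array([ 1.5306e+00, -2.3000e-03,  4.0000e-04])) 0.03026903508852964 [ 0.  -0.1 -0.8]
```

View pics/w7.png

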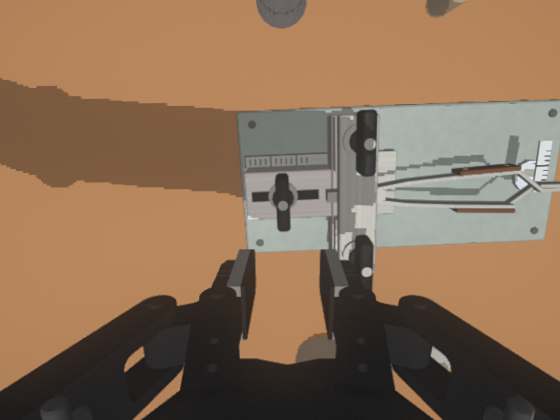

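View pics/w7_k.png

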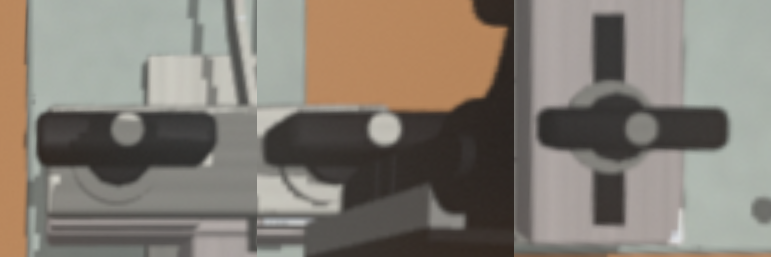

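Request:
{"op": "apply_moves", "data": {
  "commands": [
    [60,0,45,-2,0.15,0,0],
    [60,0,90,-4,0.3,0,0],
    [60,0,135,-6,0.45,0,0],
    [60,0,177,-6,0.6,0,0],
    [60,0,177,-6,0.75,0,0],
    [60,0,177,-6,0.9,0,0],
    [60,0,177,-6,1.05,0,0],
    [60,0,177,-6,1.2,0,0],
    [60,0,177,-6,1.35,0,0],
    [60,0,177,-6,1.5,0,0],
    [60,0,177,-6,1.53,0,0],
    [60,0,177,-6,1.53,0,0],
    [60,0,177,-6,1.53,0,0]
  ]
}}

```text
clock: 16.8
tcp_pos: [0.6828, 0.0907, 0.2005]
orientation: [2.189, 0.068, -2.191]
contact_force: [-0.1, -0.4, 0.6]
grip_width: 0.0602
```

```bash
python3 shot.py w8; python3 go.py 115 0 66 0
python3 - <<'E'
from h import *
from bench import *
o=r.get_obs();f=grab_frame("wrist")
P=np.array([[115,19.5,65],[115,-19.5,65],[198,0,65],[0,48,118]])/1e3
print(proj(f,s2w(S,P),(o["tcp_pos"],o["orientation"])))
for l in["pad_left","pad_right","tip_left","tip_right"]: print(l,[(np.array(d["point"])*[560,420]).round(1).tolist()+[d["confidence"]] for d in pinpoint(l,"wrist")])
E
```

```text
16.8 [0.68282047 0.09070685 0.20049213] [ 2.18853898  0.06815687 -2.19088286] [-0.88  0.8   1.12  1.6  -0.75  1.23 -1.13] 0.002
[[205.7, 67.5], [367.3, 67.8], [348.5, 363.6], [223.7, 363.3], [226.3, 350.8], [345.4, 351.0], [285.9, 387.3]]
16.85 [0.68329306 0.09219586 0.066     ] (array([153.5,  -1.4,  -0.6]), array([0.0018, 0.0007, 0.0002])) 0.06009117998545962 [-0.9  0.4  1.1]
[[263.53729967 196.47775515]
 [308.88192132 196.54841481]
 [286.28770089  95.10577958]
 [226.42473176 350.72962569]]
pad_left [[262.4, 196.6, 0.95]]
pad_right [[308.4, 195.9, 0.82], [139.1, 319.4, 0.71]]
tip_left [[287.7, 90.8, 0.69], [139.7, 317.1, 0.46]]
tip_right [[286.7, 94.5, 0.85]]
```

View pics/w8.png

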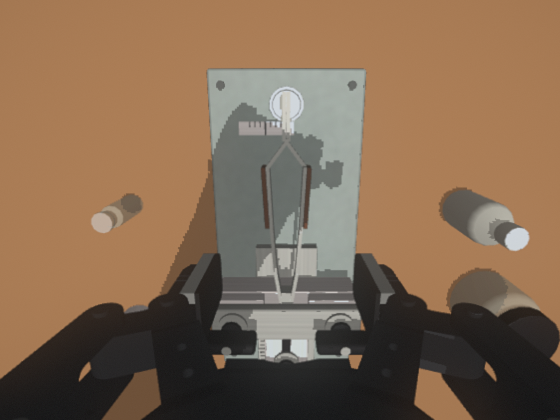

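Request:
{"op": "apply_moves", "data": {
  "commands": [
    [60,45,-1,-1,0,0,0],
    [60,90,-1,-1,0,0,0],
    [60,110,-1,-1,0,0,0],
    [60,110,-1,-1,0,0,0],
    [60,110,-1,-1,0,0,0]
  ]
}}

```text
clock: 17.6
tcp_pos: [0.6849, 0.0914, 0.0928]
orientation: [2.193, 0.065, -2.189]
contact_force: [0.4, -0.5, 0.6]
grip_width: 0.06
```

```bash
python3 shot.py w9; python3 go.py 115 0 65 0
```

```text
17.6 [0.68491527 0.09138283 0.09278038] [ 2.19255551  0.06464458 -2.18917595] [-0.84  0.9   1.02  1.67 -0.86  1.08 -1.06] 0.027
[[165.5, 49.3], [407.5, 49.1], [370.3, 451.4], [203.6, 451.5], [191.6, 499.4], [381.9, 499.3], [286.9, 522.4]]
17.65 [0.68329306 0.09219586 0.065     ] (array([47.3, -1. ,  2.3]), array([-0.0004, -0.0031, -0.0005])) 0.05988594449120262 [-0.6 -0.5  1. ]
```

View pics/w9.png

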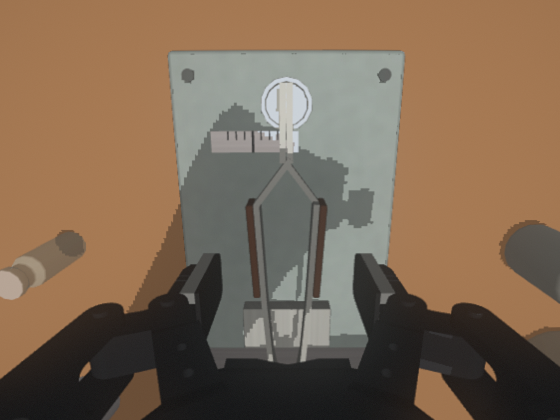

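Request:
{"op": "apply_moves", "data": {
  "commands": [
    [60,30,-1,2,0,0,0],
    [60,47,-1,2,0,0,0],
    [60,47,-1,2,0,0,0],
    [44,47,-1,2,0,0,0],
    [44,47,-1,2,0,0,0],
    [44,47,-1,2,0,0,0],
    [44,47,-1,2,0,0,0]
  ],
  "force": 30
}}

```text
clock: 18.35
tcp_pos: [0.6824, 0.0928, 0.0451]
orientation: [2.192, 0.066, -2.19]
contact_force: [-0.3, -0.9, -0.2]
grip_width: 0.044
```

```bash
python3 shot.py w10; python3 go.py 115 0 65 0
```

```text
18.35 [0.68244442 0.09277707 0.04508299] [ 2.19234573  0.06573444 -2.18995994] [-0.82  0.95  0.96  1.69 -0.91  1.01 -1.03] 0.006
[[133.7, 25.7], [445.6, 25.6], [386.9, 508.1], [191.0, 508.2], [162.1, 630.1], [419.0, 629.9], [289.8, 625.3]]
18.4 [0.68329306 0.09219586 0.065     ] (array([-1.4,  0.6, -1. ]), array([-0.0002, -0.0008,  0.0001])) 0.044020212618190585 [ 0.4 -0.3  0.3]
```

View pics/w10.png

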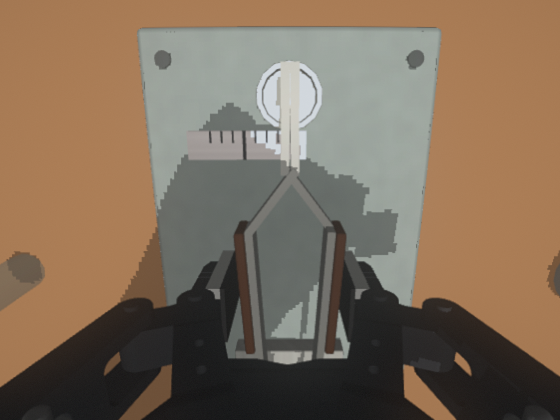

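Request:
{"op": "apply_moves", "data": {
  "commands": [
    [40,0,1,-1,0,0,0],
    [37,0,1,-1,0,0,0],
    [34,0,1,-1,0,0,0],
    [32,0,1,-1,0,0,0],
    [30,0,1,-1,0,0,0],
    [30,0,1,-1,0,0,0],
    [30,0,1,-1,0,0,0]
  ]
}}

```text
clock: 19.1
tcp_pos: [0.6835, 0.0917, 0.0449]
orientation: [2.192, 0.065, -2.19]
contact_force: [0.2, -0.3, 5.2]
grip_width: 0.0299
```

```bash
cat > gap.py <<'E'
import sys
from h import *
from bench import *
n=sys.argv[1]
o=r.get_obs();f=grab_frame("wrist"); pose=(o["tcp_pos"],o["orientation"])
print(o["clock"],o["grip_width"],o["contact_force"].round(1))
xs=np.linspace(225,50,701); ys=np.linspace(60,-60,481)
X,Y=np.meshgrid(xs,ys,indexing="ij")
for z,k in((72,"blade"),(58,"scale")):
    P=np.c_[X.ravel(),Y.ravel(),np.full(X.size,z)]/1e3
    uv=proj(f,s2w(S,P),pose).astype(np.float32)
    cv2.imwrite(f"pics/{n}_{k}.png",cv2.remap(f["pixels"],uv[:,0].reshape(X.shape),uv[:,1].reshape(X.shape),cv2.INTER_CUBIC)[:560,:,::-1])
c=f["pixels"][30:200,180:400]; cv2.imwrite(f"pics/{n}_z.png",cv2.resize(c,None,fx=3.4,fy=3.4,interpolation=cv2.INTER_CUBIC)[:,:,::-1])
E
python3 gap.py g1
```

```text
19.1 0.02985634771226119 [ 0.2 -0.3  5.2]
```

View pics/g1_z.png

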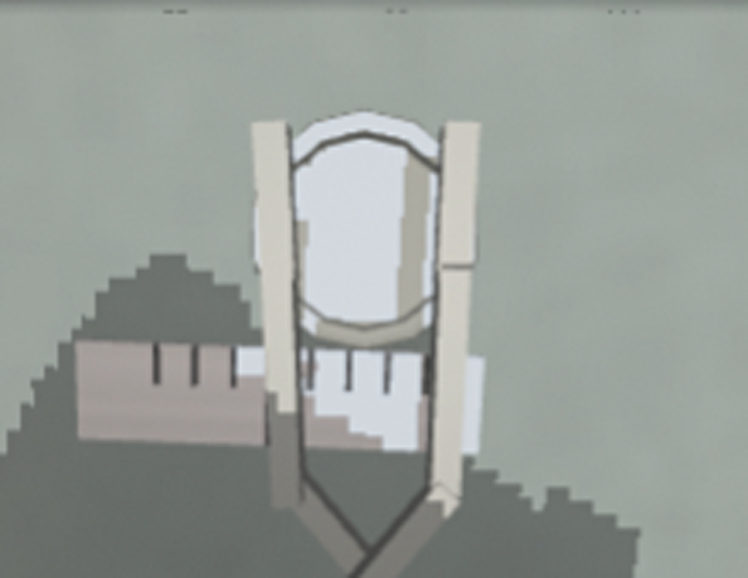

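View pics/g1_blade.png

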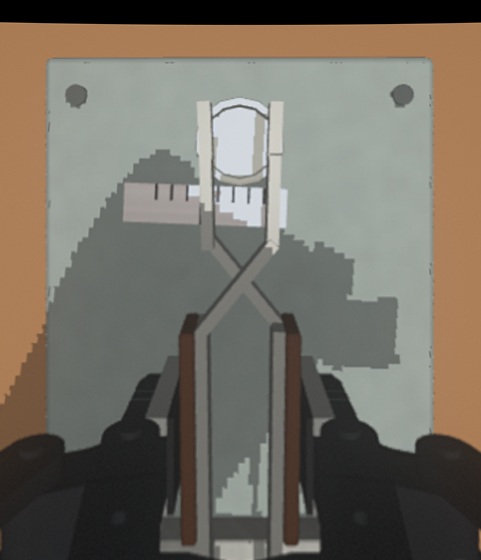

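Request:
{"op": "apply_moves", "data": {
  "commands": [
    [29.2,0,0,0,0,0,0],
    [28.5,0,0,0,0,0,0],
    [28,0,0,0,0,0,0],
    [27.5,0,0,0,0,0,0],
    [27.5,0,0,0,0,0,0],
    [27.5,0,0,0,0,0,0]
  ]
}}

```text
clock: 19.75
tcp_pos: [0.6836, 0.0917, 0.0451]
orientation: [2.193, 0.066, -2.19]
contact_force: [-1.5, -0.9, 7.0]
grip_width: 0.0275
```

```bash
python3 gap.py g2
```

```text
19.75 0.0274545852143055 [-1.5 -0.9  7. ]
```

View pics/g2_z.png

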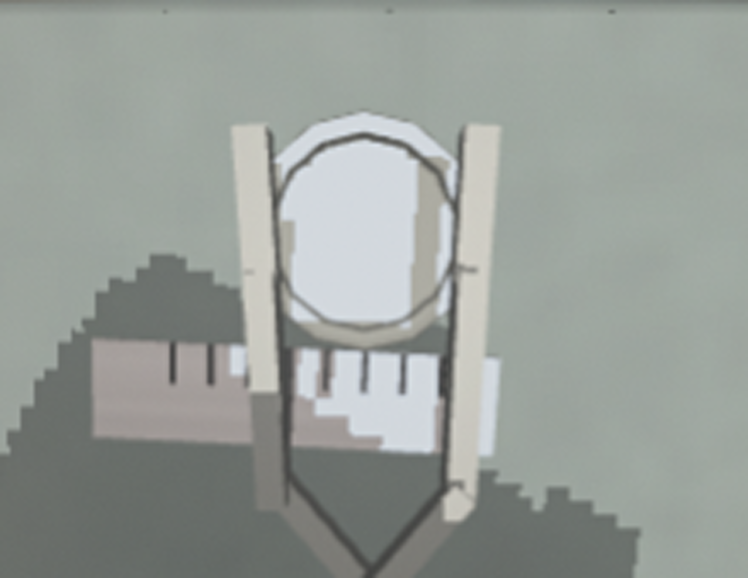

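View pics/g2_blade.png

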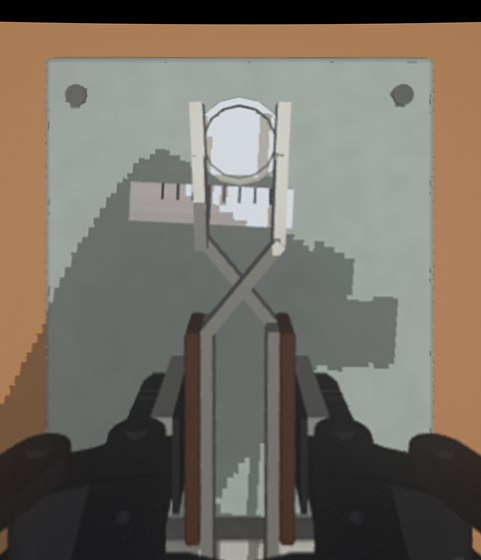

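Request:
{"op": "apply_moves", "data": {
  "commands": [
    [27.2,0,0,0,0,0,0],
    [27.2,0,0,0,0,0,0],
    [27.2,0,0,0,0,0,0],
    [27.2,0,0,0,0,0,0],
    [27.2,0,0,0,0,0,0],
    [27.2,0,0,0,0,0,0],
    [27.2,0,0,0,0,0,0],
    [27.2,0,0,0,0,0,0],
    [27.2,0,0,0,0,0,0],
    [27.2,0,0,0,0,0,0]
  ]
}}

```text
clock: 20.8
tcp_pos: [0.6837, 0.0918, 0.0451]
orientation: [2.193, 0.066, -2.19]
contact_force: [-0.8, 0.5, 6.2]
grip_width: 0.0272
```

```bash
python3 gap.py g3
python3 - <<'E'
from bench import grab_frame
import cv2
for n,b in(("scene",(155,230)),("top",(125,190))):
    f=grab_frame(n); a=f["pixels"][b[0]:b[0]+150,b[1]:b[1]+200,::-1]; cv2.imwrite(f"pics/{n}_e.png",cv2.resize(a,None,fx=4,fy=4,interpolation=cv2.INTER_CUBIC))
E
```

```text
20.8 0.027229501571842545 [-0.8  0.5  6.2]
```

View pics/g3_z.png

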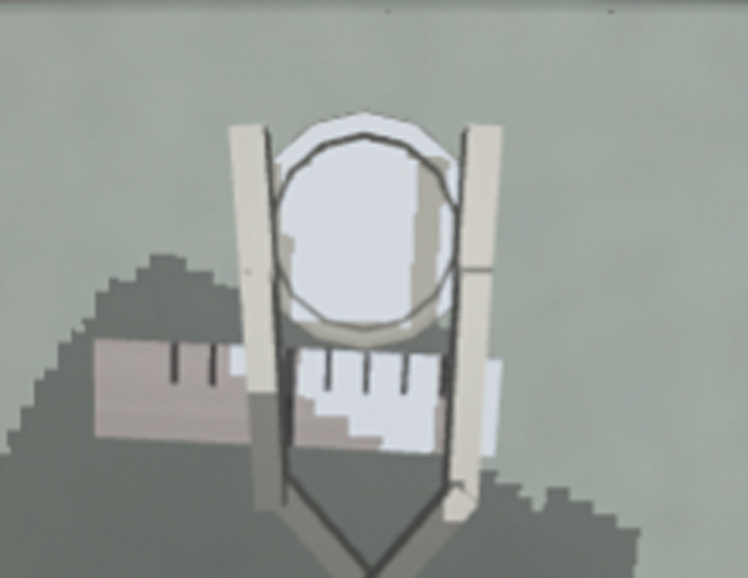

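View pics/scene_e.png

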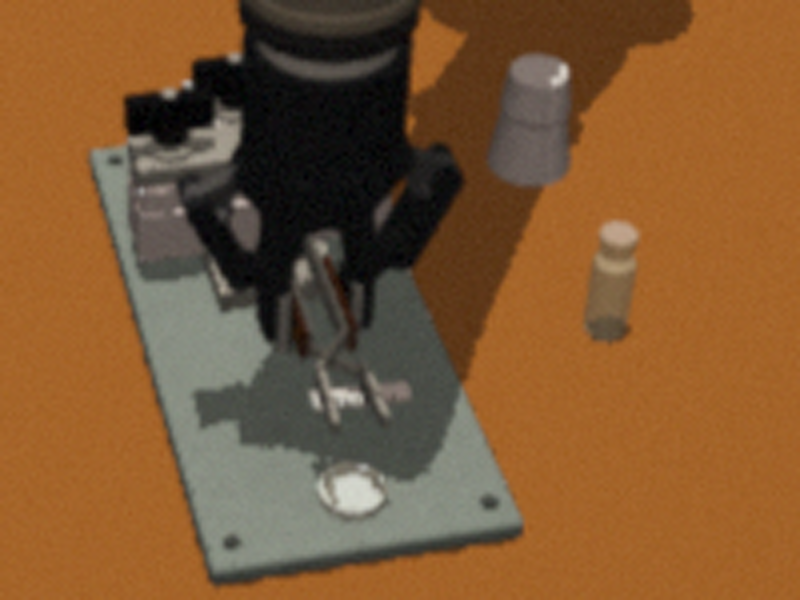

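```bash
python3 -c "
from bench import r
o=r.get_obs();print(o['clock'],o['grip_width'],o['qvel'].round(3));print(r.hand_in())"
```

```text
20.95 0.027017276467471 [ 0.    -0.    -0.002 -0.    -0.    -0.001  0.001]
the job is handed in; nothing more can be done
None
```

I turned all three knobs clockwise to their end stops. I then squeezed the tweezers by their grip pads to the 20 mm line and handed in at 21 s, still holding them with the arm still.

**Knobs:** After the last turn, the wrist picture showed all three bars lying along stand y. I felt a twisting reaction at each stop. My first grip on the left knob caught its wider hub instead of the bar, so I opened, lifted 6 mm and gripped again.

**Tip gap:** The estimates differ a little, but all are inside the 17–23 mm band.
- **Scale:** the long line sits right at the blade's inner edge, so about 20 mm.
- **Finger opening:** 27.0–27.2 mm, which works out to 20–20.6 mm.
- **Wrist picture:** measuring the tips directly gave 18.8–19.1 mm, taken just before a last 0.3 mm of squeeze. A rough check against the blade's thickness gave about 17 mm; I put little weight on it.

**Not measured:** I could not read the force on each blade. I take it to be about 6 N a side, from the spring figure you gave.

**Glassware:** In the final scene picture the vial and jigger have not moved. I saved a last top view but did not view it, so the jar and dropper were not checked at the end. The tool travelled above them throughout.

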